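Hang three terminal shrouds nested on one hook against a sprung stop

ROBOT

A 6-joint arm with a two-finger parallel gripper is mounted at the origin on the work surface. World frame = base frame: x ahead of the robot, y to its left, z up, the work surface at z = 0. Lengths are in mm, angles in rad, forces in N, time in s.
With the tool pointing down it reaches from about 275 to 725 mm from the base axis. Payload 5.6 kg.
Tool frame: the origin (TCP) lies between the finger pads; the fingertips stand 8 mm ahead of it and the grasp point (between the pads) lies 11 mm behind it; z points along the fingers, y is the direction in which the jaws open and shut (so a half turn about z gives the same grasp; the last joint's range is limited). The gripper opens to 85 mm and grips with 20 to 120 N. Pads are 22 mm wide; open, the fingers measure 114 mm over their backs; the gripper's body (76 mm by 85 mm) begins 54 mm behind the grasp point. The pads swing forward as they close: fully open they stand 13 mm farther back than shut.
Start: joints at [1.53, 0.255, 0.108, 0, -1.424, -0.285], TCP at [176.009, 521.07, 239.283] pointing down, gripper open.
Joint ranges: [-2.95, 2.95], [-1.21, 1.97], [-1.09, 1.5], [-2.87, 1.71], [-2.94, -0.07], [-3.05, 3.05]. Speed limits (rad/s): [2.57, 2.57, 3.14, 3.14, 3.14, 3.14].

INTERFACE

Orientations are given as [roll, pitch, yaw] about the fixed x, y, z axes, in that order (R = Rz(yaw) Ry(pitch) Rx(roll)).
In Python, from workcell import arm gives the robot as it stands.
- The arm moves only by the tool jog_arm, never from a script. Its argument "rows" is a list of rows, each an object with "xyz": the shift along the world's x, y, z in cm, a list of three; "rotation": the turn, a rotation vector about the world's x, y, z in rad, a list of three. A call has 1 to 20 rows; each row is the pose to reach, as a shift and turn from the pose measured when the call began; what a row does not reach only later rows make up. A row lasts 1/8 s, in which the tool goes at most 62.5 mm and 10.7 degrees, less where a joint would pass 70% of its speed; a pose out of reach is approached as far as the arm can. A call with a gripper value outside its range is refused whole. "claw" is the opening, from 0 (shut) to 1 (fully open), set as the call begins (left out, the last holds). The fingers move at their own pace and stop on an object; "squeeze" is the grip in N (left out, the last holds). Time passes only in rows, so rows that repeat a pose let the fingers close. It gives the time, the measured TCP pose, the force and the opening at its end, in the units of the state.
- arm.get_state(): the state, without advancing time (a new reading comes with each control period).
- arm.get_image(name): name is "scene" or "top" or "wrist"; returns the picture (400x640x3 uint8, blue, green, red); there is no depth.
- arm.get_calibration(name): a dict with "intrinsics" (3x3 intrinsics, pixels), "position" and "rotation" of the camera in the world; the wrist camera has in their place "T_tool_cam" (4x4, takes a point from camera to tool coordinates, whose origin is the TCP and whose axes are the flange's). Camera axes: x right, y down, z forward; pixel columns grow to the right and rows downward; lengths in mm; the calibration is good to about 2 mm. A picture is of the moment at which its call begins: read the wrist's pose just before it. get_calibration takes no time and is no camera call.
- arm.sign_off(): hands the job in, once; it reports no verdict.
The state is a dict: "t": time; "q": joint angles; "joint_vel": joint speeds; "tau": joint torques, N m; "ee_pos": TCP position; "tool_rot": TCP orientation; "ft_force": force on the tool from outside, world axes, zero at the start; "wrist_torque": the same for the moment, N m; "finger_gap": opening from 0.0 (shut) to 1.0 (fully open).
Only numpy, scipy, OpenCV 4.12 (cv2) and the standard library are available. Lean on these libraries where they do the work, as an engineer would, in place of code of your own. Each camera call takes 0.05 s, during which the arm holds its last target.

TASK

Hang the three terminal shrouds on the stand's hook with their open sides facing the hook's tip: first the large grey one, then the medium blue one, then the small red one, so that each nests in the one before. Push each one back along the bar until the sprung black buffer gives a little (about 8 N, never more than 20 N on the buffer) before you fetch the next. Leave all three hanging level and nested, let go, and do not tip any shroud over or disturb the other things on the bench.

Things in the scene. Friction and masses are not known exactly. Their poses are not given: they have to be found in the camera images.
- large: Large grey plastic terminal shroud, upright: a shallow tray open at its front (-x) and top. Back plate 130 mm wide (y), 6 mm thick, rear face at x = +12 mm; side walls 46 mm high and bottom, 4 mm thick, reach to x = -32 mm. Origin on the underside, straight below the tab; z up. About 0.2 kg.
- large_tab (a point): Middle of its white grip tab, 24 mm wide (y), 10 mm thick (x), 36 mm high (18 mm up and down from here), 122 mm above the body's origin. The tab stands on the saddle block.
- large_seat (a point): Middle of the flat upper edge of its hook hole, which rests on the bar; 90 mm above the body's origin. The hole runs along x, 22 mm wide and 32 mm high. Above it is the saddle block: 44 mm wide, 14 mm high, x = -12 to +12 mm, with cheeks 8 mm wide hanging 14 mm down on either side of the hole.
- medium: Medium blue plastic terminal shroud, upright: a shallow tray open at its front (-x) and top. Back plate 112 mm wide (y), 6 mm thick, rear face at x = +12 mm; side walls 40 mm high and bottom, 4 mm thick, reach to x = -32 mm. Origin on the underside, straight below the tab; z up. Nested touching, its origin is 24 mm in front (-x) of the large one's.
- medium_tab (a point): Middle of its white grip tab, 24 mm wide (y), 10 mm thick (x), 36 mm high (18 mm up and down from here), 112 mm above the body's origin. The tab stands on the saddle block.
- medium_seat (a point): Middle of the flat upper edge of its hook hole, which rests on the bar; 80 mm above the body's origin. The hole runs along x, 22 mm wide and 32 mm high. Above it is the saddle block: 44 mm wide, 14 mm high, x = -12 to +12 mm, with cheeks 8 mm wide hanging 14 mm down on either side of the hole.
- small: Small red plastic terminal shroud, upright: a shallow tray open at its front (-x) and top. Back plate 94 mm wide (y), 6 mm thick, rear face at x = +12 mm; side walls 34 mm high and bottom, 4 mm thick, reach to x = -32 mm. Origin on the underside, straight below the tab; z up. Nested touching, its origin is 24 mm in front (-x) of the medium one's.
- small_tab (a point): Middle of its white grip tab, 24 mm wide (y), 10 mm thick (x), 36 mm high (18 mm up and down from here), 102 mm above the body's origin. The tab stands on the saddle block.
- small_seat (a point): Middle of the flat upper edge of its hook hole, which rests on the bar; 70 mm above the body's origin. The hole runs along x, 22 mm wide and 32 mm high. Above it is the saddle block: 44 mm wide, 14 mm high, x = -12 to +12 mm, with cheeks 8 mm wide hanging 14 mm down on either side of the hole.
- stand: Hook stand, bolted down: base plate 150 x 130 x 12 mm, column 30 x 40 mm, and at its top a level steel bar 16 mm wide, 10 mm thick, that points to the stand's -x, its top 150 mm above the bench. Origin on the bench under the column's middle; z up. The bar's last 8 mm are a lip 8 mm higher than its top. Nothing on it is higher than 14 mm above the bar's top.
- bar_root (a point): Point on the bar's top surface over the column's middle; axes as the stand's.
- bar_tip (a point): End of the bar (outer face of the lip), at the height of the bar's top surface, 192 mm in front (-x) of bar_root; axes as the stand's.
- root: Grey block at the bar's root, origin at bar_root. It carries a brass collar clamped anywhere along the bar, and on its front a black sprung buffer pad, 44 mm wide, that the first shroud's back meets. The pad's place is not reported: its face is 58 to 94 mm in front (-x) of bar_root, found by feel. It gives 1 mm per 2.5 N and is hard after 8 mm; it pushes back when let go.
- cell: Blue battery cell 60 x 90 x 116 mm, a bystander; origin under its middle.
- meter: Orange hand meter 150 x 75 x 42 mm lying flat, a bystander; origin under its middle.
- tray: Open black tray 120 x 90 x 35 mm, a bystander; origin under its middle.
Things that resemble listed ones, but are neither listed nor needed, are in the scene too. Leave any green or turquoise look-alike of the medium alone.

How it is judged (in metres and radians):
On the way, in this order (a step that is already met when the one before it is completed fails the run):
1. the large shroud hangs on the bar and is pushed against the buffer with more than 3 N, the other two not yet on the hook (z of large in the frame of bar_root between -0.094 and -0.085 m and y of large in the frame of bar_root between -0.006 and 0.006 m and angle between large's own z axis and vertical below 0.12 rad and angle between the x axis of large and the x axis of stand, either way round below 0.2 rad and x of large in the frame of bar_root between -0.112 and -0.06 m and contact force between large and root above 3 N and horizontal distance between each of medium, small and bar_root above 0.2 m), for 0.2 s.
2. the medium shroud hangs nested in the large one and pushes it against the buffer with more than 3 N, the small one not yet on the hook (z of large in the frame of bar_root between -0.094 and -0.085 m and y of large in the frame of bar_root between -0.006 and 0.006 m and angle between each of large, medium's own z axis and vertical below 0.12 rad and angle between the x axis of each of large, medium and the x axis of stand, either way round below 0.2 rad and x of large in the frame of bar_root between -0.112 and -0.06 m and z of medium in the frame of bar_root between -0.084 and -0.075 m and y of medium in the frame of bar_root between -0.006 and 0.006 m and x of medium in the frame of large between -0.03 and -0.021 m and contact force between large and root above 3 N and contact force between medium and large above 3 N and horizontal distance between small and bar_root above 0.2 m), for 0.2 s.
3. the small shroud hangs nested in the medium one and pushes the whole set against the buffer with more than 3 N (z of large in the frame of bar_root between -0.094 and -0.085 m and y of large in the frame of bar_root between -0.006 and 0.006 m and angle between each of large, medium, small's own z axis and vertical below 0.12 rad and angle between the x axis of each of large, medium, small and the x axis of stand, either way round below 0.2 rad and x of large in the frame of bar_root between -0.112 and -0.06 m and z of medium in the frame of bar_root between -0.084 and -0.075 m and y of medium in the frame of bar_root between -0.006 and 0.006 m and x of medium in the frame of large between -0.03 and -0.021 m and z of small in the frame of bar_root between -0.074 and -0.065 m and y of small in the frame of bar_root between -0.006 and 0.006 m and x of small in the frame of medium between -0.03 and -0.021 m and contact force between large and root above 3 N and contact force between small and medium above 3 N), for 0.2 s.
At the end, for the whole second after the job is handed in: All three hang at rest on the bar (height -4 to +5 mm, centred within 6 mm, upright within 0.12 rad, in line within 0.2 rad); medium origin 21 to 30 mm in front of the large one's, small as far in front of the medium; large 60 to 112 mm in front of bar_root (z of large in the frame of bar_root between -0.094 and -0.085 m and y of large in the frame of bar_root between -0.006 and 0.006 m and angle between each of large, medium, small's own z axis and vertical below 0.12 rad and angle between the x axis of each of large, medium, small and the x axis of stand, either way round below 0.2 rad and x of large in the frame of bar_root between -0.112 and -0.06 m and z of medium in the frame of bar_root between -0.084 and -0.075 m and y of medium in the frame of bar_root between -0.006 and 0.006 m and x of medium in the frame of large between -0.03 and -0.021 m and z of small in the frame of bar_root between -0.074 and -0.065 m and y of small in the frame of bar_root between -0.006 and 0.006 m and x of small in the frame of medium between -0.03 and -0.021 m and linear speed of each of large, medium, small below 0.01 m/s); the robot touches nothing.
It fails at once if the buffer is pushed with more than 20 N (contact force between root and anything else above 20 N).
It fails at once if a shroud is tipped by more than 0.5 rad (angle between any of large, medium, small's own z axis and vertical above 0.5 rad).
It fails at once if a bystander is moved by more than 20 mm (distance of any of cell, meter, tray from where it was at the start of the episode above 0.02 m).
It also fails if it takes over 72 s, if anything falls off the work surface, if the arm or the gripper's body presses on something with over 40 N, if the wrist force passes 120 N, or if a joint passes its speed limit or range.

## Working session

There is one attempt and no reset: what is moved stays moved. The work goes in short steps, Python scripts to look and compute and a tool call to move; the robot and the scene stay as the last step left them, time stands still between calls to the robot, and variables do not carry over. Pictures are saved under pics/ and viewed, and the job is handed in when it is done.

Besides the shell and the picture viewer there is one more tool, called as name(argument=value, ...) on one line, values as JSON. jog_arm: Moves the arm, as the interface text tells. Its arguments: {"type":"object","properties":{"rows":{"type":"array"},"claw":{"type":"number"},"squeeze":{"type":"number"}},"required":["rows"]}

```bash
ls; mkdir -p pics
python3 - <<'E'
from workcell import arm
import cv2
s=arm.get_state();print(s)
for n in("scene","top","wrist"):
    im=arm.get_image(n);cv2.imwrite(f"pics/{n}0.png",im)
    print(n,arm.get_calibration(n))
E
```

```text
pics
{'t': 0.0, 'q': array([ 1.52958109e+00,  2.55755167e-01,  1.07015019e-01, -5.01541867e-04,
       -1.42388040e+00, -2.84593045e-01]), 'joint_vel': array([ 1.04430607e-03,  6.72701111e-04,  1.24836811e-03,  4.66786244e-05,
       -6.10139889e-04, -2.73074125e-04]), 'tau': array([-1.39090916e-03, -3.86632597e+01,  2.37943447e+01,  5.36509708e+00,
       -6.01738357e-03,  6.47359627e-06]), 'ee_pos': array([175.82581216, 520.63930429, 238.39151979]), 'tool_rot': array([ 3.13970253e+00, -3.61324282e-05, -3.25882121e-01]), 'ft_force': array([ 0.27858912, -0.86756547,  0.65519508]), 'wrist_torque': array([-0.03515708,  0.01984004, -0.00390827]), 'finger_gap': 1.004695103014392}
scene {'intrinsics': array([[457.01073425,   0.        , 321.70227037],
       [  0.        , 457.01073425, 200.14770869],
       [  0.        ,   0.        ,   1.        ]]), 'position': array([1157.49934424,  418.00495775, 1136.09456385]), 'rotation': array([-2.55281903, -0.01308558,  2.21467817])}
top {'intrinsics': array([[512.12779938,   0.        , 320.06822925],
       [  0.        , 512.12779938, 198.32103567],
       [  0.        ,   0.        ,   1.        ]]), 'position': array([ 502.68289122,   13.83091932, 1319.78404747]), 'rotation': array([-3.07613835, -0.01207836, -1.59820566])}
wrist {'intrinsics': array([[301.19866162,   0.        , 315.52125567],
       [  0.        , 301.19866162, 198.22746765],
       [  0.        ,   0.        ,   1.        ]]), 'T_tool_cam': array([[-2.35117904e-04, -9.59388772e-01, -2.82087096e-01,
         7.26709362e+01],
       [ 9.99999934e-01, -3.03650036e-04,  1.99231187e-04,
         1.69645720e-01],
       [-2.76795920e-04, -2.82087030e-01,  9.59388780e-01,
        -1.34234800e+02],
       [ 0.00000000e+00,  0.00000000e+00,  0.00000000e+00,
         1.00000000e+00]])}
```

View pics/scene0.png

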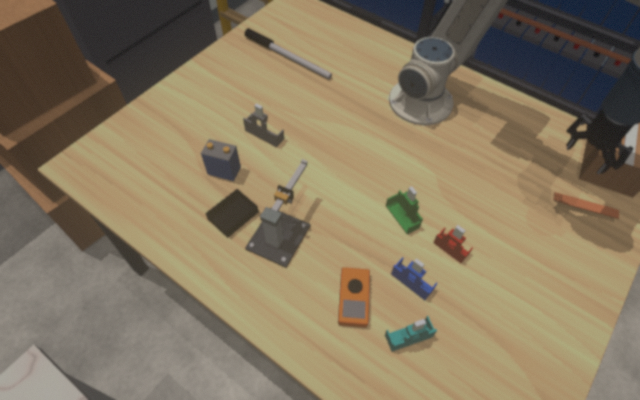

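View pics/top0.png

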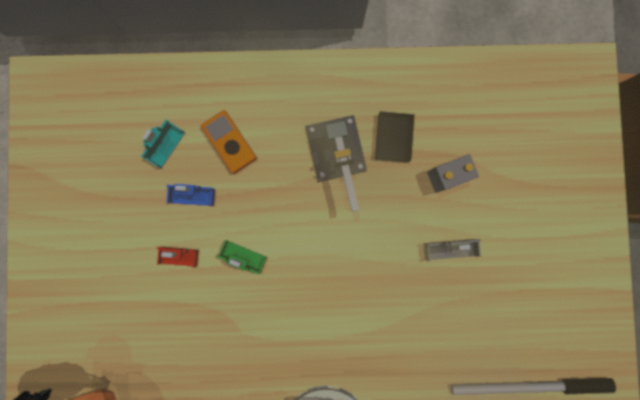

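View pics/wrist0.png

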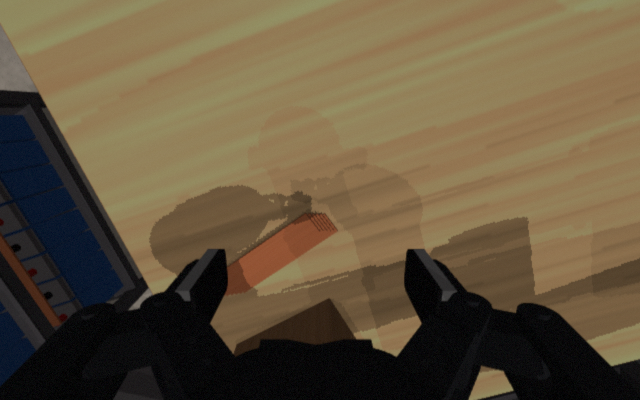

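```bash
cat > h.py <<'E'
import numpy as np,cv2
from scipy.spatial.transform import Rotation as R
from workcell import arm
def cam(n,st=None):
    c=arm.get_calibration(n);K=c["intrinsics"]
    if n!="wrist": 
        return K,R.from_rotvec(c["rotation"]).as_matrix() if MODE=="rv" else R.from_euler("xyz",c["rotation"]).as_matrix(),c["position"]
    T=c["T_tool_cam"];st=st or arm.get_state()
    Rt=R.from_euler("xyz",st["tool_rot"]).as_matrix()
    return K,Rt@T[:3,:3],st["ee_pos"]+Rt@T[:3,3]
MODE="eu"
def ray(c,uv):
    K,Rm,p=c
    d=Rm@np.linalg.solve(K,[uv[0],uv[1],1.]);return p,d
def onz(c,uv,z):
    p,d=ray(c,uv);return p+d*(z-p[2])/d[2]
def proj(c,P):
    K,Rm,p=c
    q=K@(Rm.T@(np.asarray(P,float)-p));return q[:2]/q[2]
def cross(c1,u1,c2,u2):
    p1,d1=ray(c1,u1);p2,d2=ray(c2,u2)
    A=np.stack([d1,-d2],1);s=np.linalg.lstsq(A,p2-p1,rcond=None)[0]
    a=p1+d1*s[0];b=p2+d2*s[1];return (a+b)/2,np.linalg.norm(a-b)
E
python3 - <<'E'
import h,cv2
from h import *
for m in("eu","rv"):
    h.MODE=m
    print(m,onz(cam("top"),(325,393),0),onz(cam("scene"),(420,105),0),proj(cam("top"),[176,521,239]))
im=cv2.imread("pics/top0.png")
def crop(im,u,v,w,h_,f,n): cv2.imwrite(n,cv2.resize(im[v:v+h_,u:u+w],None,fx=f,fy=f,interpolation=cv2.INTER_CUBIC))
a=cv2.resize(im[115:285,130:290],None,fx=4,fy=4,interpolation=cv2.INTER_CUBIC)
cv2.imwrite("pics/topA.png",a[:600])
cv2.imwrite("pics/topB.png",cv2.resize(im[105:270,300:490],None,fx=3.6,fy=3.6,interpolation=cv2.INTER_CUBIC))
im=cv2.imread("pics/scene0.png")
cv2.imwrite("pics/scA.png",cv2.resize(im[90:270,190:330],None,fx=3.3,fy=3.3,interpolation=cv2.INTER_CUBIC))
cv2.imwrite("pics/scB.png",cv2.resize(im[175:355,330:480],None,fx=3.3,fy=3.3,interpolation=cv2.INTER_CUBIC))
E
```

```text
eu [96.88551882 -3.42623931  0.        ] [14.67547768  7.28186863  0.        ] [ 70.84023371 398.28330591]
rv [ 2.87535055e+03 -2.00778708e+03 -2.27373675e-13] [-1827.89738705   378.88664292     0.        ] [-2545.45314153 -1991.44166754]
```

View pics/topA.png

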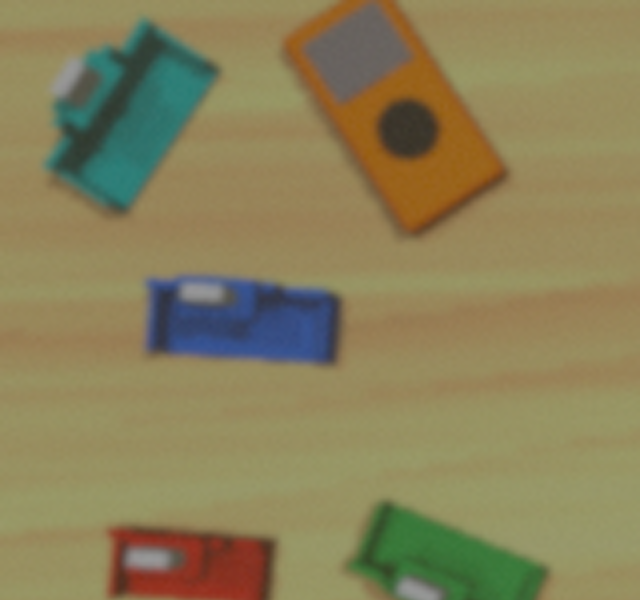

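View pics/topB.png

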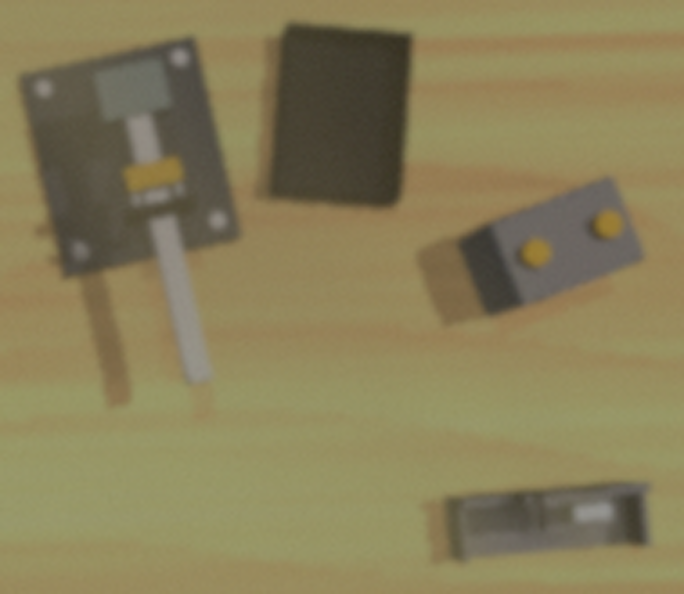

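View pics/scA.png

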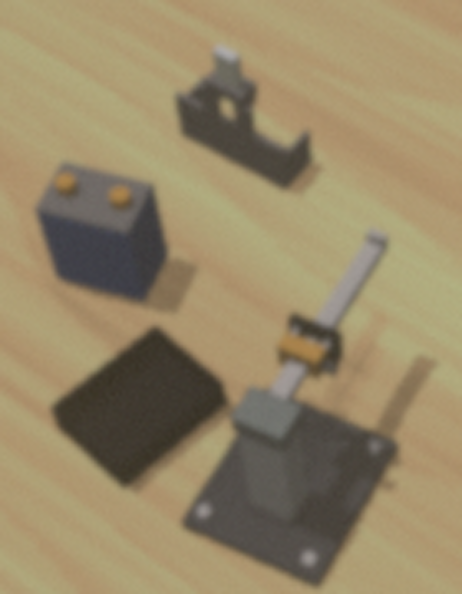

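View pics/scB.png

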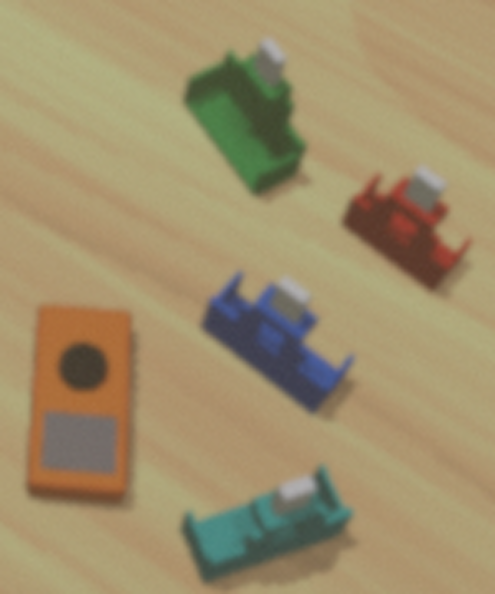

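Run:
```python
from h import *
T=cam("top");S=cam("scene")
im=cv2.imread("pics/top0.png");sc=cv2.imread("pics/scene0.png")
def B(x,y):return 300+x/3.6-.36,105+y/3.6-.36
def A(x,y):return 130+x/4-.37,115+y/4-.37
tip=onz(T,B(200,380),158);c2=onz(T,B(142,118),150)
print("tip",tip,c2,np.degrees(np.arctan2(*(c2-tip)[[1,0]])))
print("rad",np.arctan2(*(c2-tip)[[1,0]]))
for n,p,z in(("L",B(593,512),140),("M",A(202,293),130),("S",A(148,558),120)):
    print(n,onz(T,p,z))
# scene crosscheck
def SA(x,y):return 190+x/3.3,90+y/3.3
def SB(x,y):return 330+x/3.3,175+y/3.3
print(onz(S,SA(228,48),140),onz(S,SB(294,286),130),onz(S,SB(431,175),120),onz(S,SA(378,237),158))
# edges yaw: front bottom corners
for n,a,b in(("L",B(462,557),B(648,545)),("M",A(150,352),A(336,363)),("S",A(110,597),A(268,602))):
    a=onz(T,a,40);b=onz(T,b,40);print(n,a,b,"yaw",np.arctan2(a[1]-b[1],a[0]-b[0])-np.pi/2)
```

```text
tip [549.27676908 -81.33037739 158.        ] [718.61059843 -50.13820034 150.        ] 10.437181873741048
rad 0.1821631883262524
L [ 458.80233688 -331.58643168  140.        ]
M [613.21436873 321.75703423 130.        ]
S [460.52263603 357.07461802 120.        ]
[ 453.79222274 -331.83651313  140.        ] [612.25742863 321.93911255 130.        ] [458.27597798 358.08980807 120.        ] [555.35189759 -76.41630334 158.        ]
L [ 426.61917241 -268.50222707   40.        ] [ 431.2585275  -398.06201801   40.        ] yaw 0.03579330928798519
M [585.50770538 377.71159953  40.        ] [575.54202921 262.15449169  40.        ] yaw -0.08602741826377569
S [434.35762327 403.56416954  40.        ] [428.53768826 306.18229199  40.        ] yaw -0.05969304420512955
```

jog_arm(rows=[{"xyz":[14,-42.6,1],"rotation":[0,0,0.18]},{"xyz":[14,-42.6,1],"rotation":[0,0,0.18]},{"xyz":[14,-42.6,1],"rotation":[0,0,0.18]},{"xyz":[14,-42.6,1],"rotation":[0,0,0.18]},{"xyz":[14,-42.6,1],"rotation":[0,0,0.18]},{"xyz":[14,-42.6,1],"rotation":[0,0,0.18]},{"xyz":[14,-42.6,1],"rotation":[0,0,0.18]},{"xyz":[28.1,-85.2,1],"rotation":[0,0,0.36]},{"xyz":[28.1,-85.2,1],"rotation":[0,0,0.36]},{"xyz":[28.1,-85.2,1],"rotation":[0,0,0.36]},{"xyz":[28.1,-85.2,1],"rotation":[0,0,0.36]},{"xyz":[28.1,-85.2,1],"rotation":[0,0,0.36]},{"xyz":[28.1,-85.2,1],"rotation":[0,0,0.36]},{"xyz":[28.1,-85.2,1],"rotation":[0,0,0.36]},{"xyz":[28.1,-85.2,1],"rotation":[0,0,0.36]},{"xyz":[28.1,-85.2,1],"rotation":[0,0,0.36]},{"xyz":[28.1,-85.2,1],"rotation":[0,0,0.36]}], claw=1, squeeze=80)

```text
t: 2.28
ee_pos: [456.6, -330.9, 248.2]
tool_rot: [3.141, 0.001, 0.034]
ft_force: [0.5, 0.6, -0.4]
finger_gap: 1.0
```

```bash
cat > look.py <<'E'
import sys
from h import *
s=arm.get_state();im=arm.get_image("wrist")
cv2.imwrite(f"pics/{sys.argv[1]}.png",im)
print(s["t"],s["ee_pos"].round(1),s["tool_rot"].round(4),s["ft_force"].round(2),s["finger_gap"])
np.save(f"pics/{sys.argv[1]}.npy",np.r_[s["ee_pos"],s["tool_rot"]])
E
python3 look.py w1
```

```text
2.275 [ 456.6 -330.9  248.2] [3.1407e+00 6.0000e-04 3.3900e-02] [ 0.48  0.61 -0.43] 0.9997339910612253
```

View pics/w1.png

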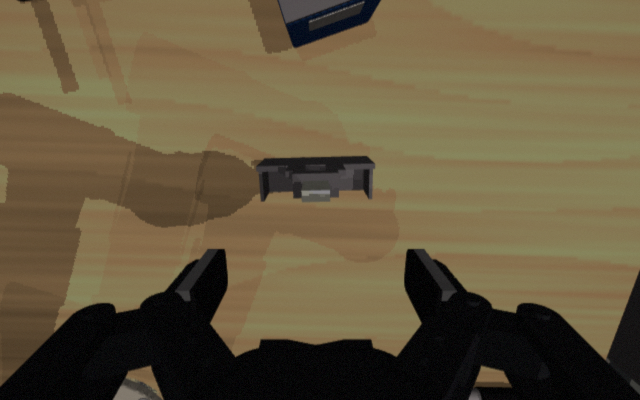

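Run:
```python
from h import *
im=cv2.imread("pics/w1.png")
cv2.imwrite("pics/w1z.png",cv2.resize(im[140:215,240:390],None,fx=5,fy=5,interpolation=cv2.INTER_NEAREST))
```

```text
(no output)
```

View pics/w1z.png

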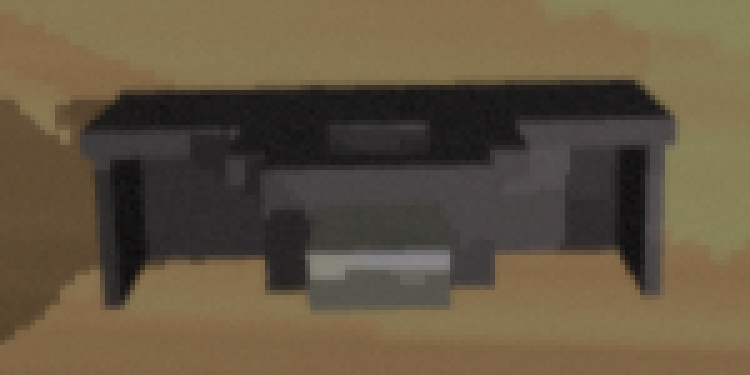

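Run:
```python
from h import *
d=np.load("pics/w1.npy");c=cam("wrist",dict(ee_pos=d[:3],tool_rot=d[3:]))
print(onz(c,(315.8,195.8),140),d)
a=onz(c,(240+118/5,140+93/5),0);b=onz(c,(240+637/5,140+82/5),0);print(a,b,np.arctan2(-(a-b)[0],(a-b)[1]))
```

```text
[ 459.95654214 -331.69581176  140.        ] [ 4.56645028e+02 -3.30936467e+02  2.48245320e+02  3.14073561e+00
  5.77237246e-04  3.39304095e-02]
[ 466.99314254 -265.17963304    0.        ] [ 474.23012093 -397.14744245    0.        ] 0.05478409371744362
```

jog_arm(rows=[{"xyz":[0.3,-0.07,-6],"rotation":[0,0,0.02]},{"xyz":[0.3,-0.07,-11],"rotation":[0,0,0.02]},{"xyz":[0.3,-0.07,-13.3],"rotation":[0,0,0.02]},{"xyz":[0.3,-0.07,-13.3],"rotation":[0,0,0.02]},{"xyz":[0.3,-0.07,-13.3],"rotation":[0,0,0.02]}])

```text
t: 2.95
ee_pos: [460.6, -331.2, 117.7]
tool_rot: [3.139, -0.003, 0.056]
ft_force: [0.0, -0.6, 0.3]
finger_gap: 1.001
```

```bash
python3 look.py w2
```

```text
2.95 [ 460.6 -331.2  117.7] [ 3.1386e+00 -2.6000e-03  5.6000e-02] [ 0.03 -0.59  0.32] 1.0008672605913778
```

View pics/w2.png

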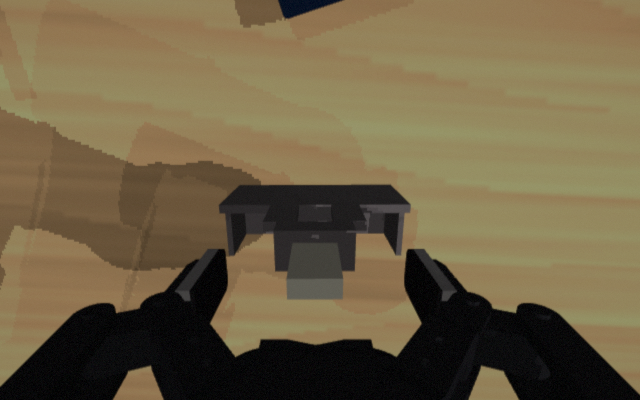

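jog_arm(rows=[{"xyz":[0,0,-0.1],"rotation":[0,0,0]},{"xyz":[0,0,-0.1],"rotation":[0,0,0]},{"xyz":[0,0,-0.1],"rotation":[0,0,0]},{"xyz":[0,0,-0.1],"rotation":[0,0,0]},{"xyz":[0,0,-0.1],"rotation":[0,0,0]},{"xyz":[0,0,-0.1],"rotation":[0,0,0]}], claw=0, squeeze=80)

```text
t: 3.75
ee_pos: [460.8, -331.3, 116.9]
tool_rot: [3.139, -0.003, 0.056]
ft_force: [-0.8, 1.7, 2.5]
finger_gap: 0.265
```

```bash
python3 look.py w3
```

```text
3.75 [ 460.8 -331.3  116.9] [ 3.1385 -0.0033  0.0557] [-0.8   1.74  2.48] 0.26483502228772765
```

View pics/w3.png

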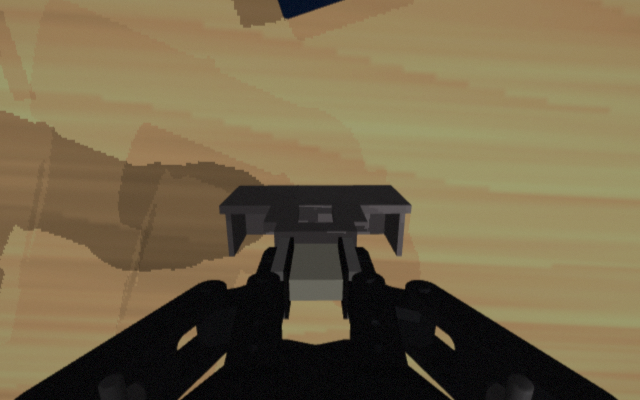

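jog_arm(rows=[{"xyz":[0,0,2],"rotation":[0,0,0]},{"xyz":[-1,0,5],"rotation":[0,0,0]},{"xyz":[-2,3,7.5],"rotation":[0,0,0]},{"xyz":[-2,8,7.5],"rotation":[0,0,0.03]},{"xyz":[-2,13,7.5],"rotation":[0,0,0.06]},{"xyz":[-1,18,7.5],"rotation":[0,0,0.1]},{"xyz":[1,22,7.5],"rotation":[0,0,0.127]},{"xyz":[2.5,24.1,7.5],"rotation":[0,0,0.127]},{"xyz":[2.9,24.1,7.5],"rotation":[0,0,0.127]},{"xyz":[2.9,24.1,7.5],"rotation":[0,0,0.127]},{"xyz":[2.9,24.1,7.5],"rotation":[0,0,0.127]}])

```text
t: 5.18
ee_pos: [489.3, -91.0, 191.7]
tool_rot: [3.139, -0.003, 0.182]
ft_force: [-0.1, 0.5, -1.3]
finger_gap: 0.261
```

```bash
python3 look.py w4
```

```text
5.175 [489.3 -91.  191.7] [ 3.1386e+00 -2.6000e-03  1.8150e-01] [-0.13  0.54 -1.33] 0.26134359571577764
```

View pics/w4.png

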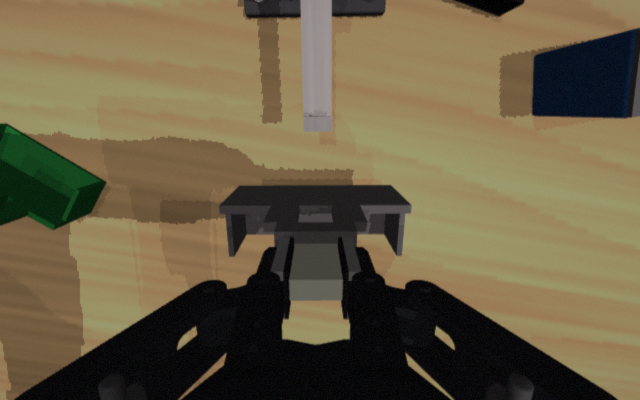

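```bash
cat > bar.py <<'E'
import sys
from h import *
n=sys.argv[1];im=cv2.imread(f"pics/{n}.png").astype(float);g=im.mean(2)
d=np.load(f"pics/{n}.npy");c=cam("wrist",dict(ee_pos=d[:3],tool_rot=d[3:]))
y=d[5];ex=np.array([np.cos(y),np.sin(y)]);ey=np.array([-ex[1],ex[0]])
for v in map(int,sys.argv[2].split(",")):
    r=cv2.GaussianBlur(im[v-2:v+3].mean(0),(1,3),0)
    s=im[v-2:v+3].mean(0);sat=s[:,2]-s[:,0] # R-B: grey bar low
    m=sat[270:370]; lo=m[36:56].mean();hi=np.r_[m[:15],m[-15:]].mean();t=(lo+hi)/2
    k=46
    a=k
    while m[a]<t:a-=1
    b=k
    while m[b]<t:b+=1
    L=270+a+(t-m[a])/(m[a+1]-m[a]);Rr=270+b-1+(t-m[b-1])/(m[b]-m[b-1])
    mid=(L+Rr)/2;P=onz(c,(mid,v),float(sys.argv[3]) if len(sys.argv)>3 else 150)
    print(v,round(L,1),round(Rr,1),round(mid,2),P.round(1),"tool x,y(left+)",(P[:2]-d[:2])@ex,(P[:2]-d[:2])@ey, "width",np.linalg.norm(onz(c,(L,v),150)-onz(c,(Rr,v),150)).round(1))
E
python3 bar.py w4 20,40,60,80,100,110
python3 - <<'E'
import cv2
im=cv2.imread("pics/w4.png")
cv2.imwrite("pics/w4z.png",cv2.resize(im[100:230,250:380],None,fx=4.5,fy=4.5,interpolation=cv2.INTER_NEAREST))
E
```

```text
20 300.5 331.3 315.9 [604.8 -70.9 150. ] tool x,y(left+) 117.24539419934861 -1.0019722549791783 width 16.0
40 301.1 331.3 316.17 [595.6 -72.7 150. ] tool x,y(left+) 107.85886761376841 -1.14355238208562 width 16.0
60 301.5 331.3 316.37 [586.1 -74.5 150. ] tool x,y(left+) 98.15201561710747 -1.2536451710426273 width 16.0
80 302.1 331.3 316.7 [576.2 -76.5 150. ] tool x,y(left+) 88.10818104500586 -1.4403641796634927 width 16.0
100 302.5 331.2 316.87 [566.  -78.5 150. ] tool x,y(left+) 77.70948863437766 -1.5412401275467977 width 16.0
110 302.7 331.3 317.0 [560.8 -79.6 150. ] tool x,y(left+) 72.37114293211863 -1.6204160061165058 width 16.0
```

View pics/w4z.png

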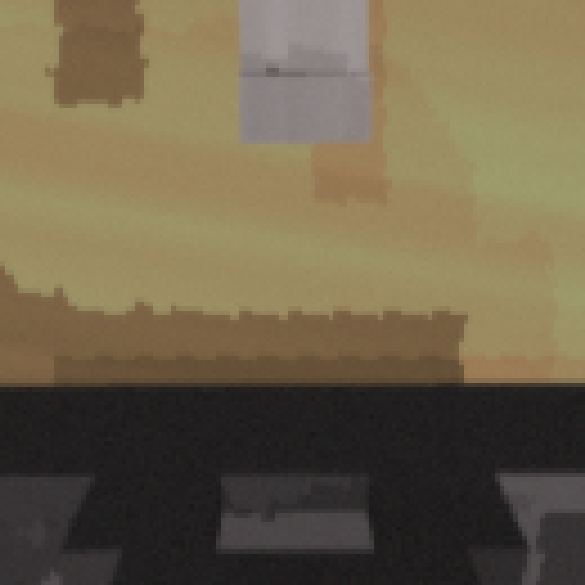

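Run:
```python
from h import *
d=np.load("pics/w4.npy");c=cam("wrist",dict(ee_pos=d[:3],tool_rot=d[3:]))
P=onz(c,(317,131.6),158);print(P)
e=np.array([np.cos(.195),np.sin(.195)]);P0=np.array([560.8,-79.6])
s=(P[:2]-P0)@e;tip=P0+s*e;root=tip+192*e
print("tip",tip,"root",root)
for x in(-60,0,20,40,60,80,100): print(x,(tip+x*e).round(1))
```

```text
[549.64483172 -81.56176421 158.        ]
tip [549.69073774 -81.79418823] root [738.0518903  -44.59101352]
-60 [490.8 -93.4]
0 [549.7 -81.8]
20 [569.3 -77.9]
40 [588.9 -74. ]
60 [608.6 -70.2]
80 [628.2 -66.3]
100 [647.8 -62.4]
```

jog_arm(rows=[{"xyz":[0.15,-0.24,0.05],"rotation":[0.003,0.003,0.0135]},{"xyz":[0.15,-0.24,0.05],"rotation":[0.003,0.003,0.0135]},{"xyz":[0.15,-0.24,0.05],"rotation":[0.003,0.003,0.0135]},{"xyz":[0.15,-0.24,0.05],"rotation":[0.003,0.003,0.0135]}])

```text
t: 5.72
ee_pos: [490.9, -93.5, 192.3]
tool_rot: [-3.141, -0.001, 0.195]
ft_force: [-0.0, 0.3, -2.0]
finger_gap: 0.266
```

```bash
python3 look.py w5; python3 bar.py w5 20,50,80,110;python3 - <<'E'
import cv2
im=cv2.imread("pics/w5.png")
cv2.imwrite("pics/w5z.png",cv2.resize(im[0:300,220:410],None,fx=2,fy=2,interpolation=cv2.INTER_NEAREST))
E
```

```text
5.725 [490.9 -93.5 192.3] [-3.1411e+00 -6.0000e-04  1.9490e-01] [-0.02  0.25 -1.96] 0.2663254124312123
20 298.7 329.4 314.02 [605.9 -70.6 150. ] tool x,y(left+) 117.25261986038367 0.11297502119112891 width 16.0
50 299.2 328.9 314.05 [591.9 -73.4 150. ] tool x,y(left+) 103.02691295088746 0.1214539437686409 width 15.9
80 299.6 328.7 314.12 [577.2 -76.3 150. ] tool x,y(left+) 88.05544300204429 0.10674969095825118 width 15.9
110 300.1 328.5 314.27 [561.8 -79.4 150. ] tool x,y(left+) 72.27798600457074 0.045394913803240185 width 16.0
```

View pics/w5z.png

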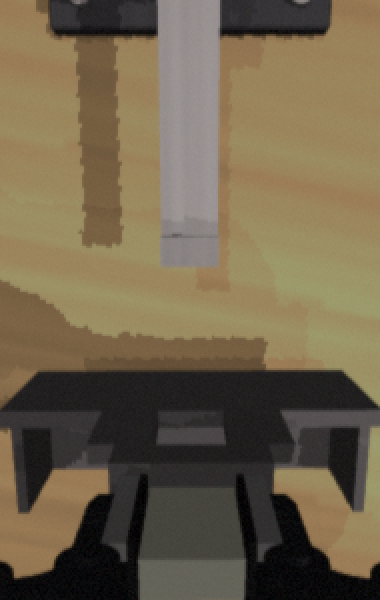

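jog_arm(rows=[{"xyz":[0,0.08,0],"rotation":[0,0,0]},{"xyz":[1.95,0.47,0],"rotation":[0,0,0]},{"xyz":[3.9,0.86,0],"rotation":[0,0,0]},{"xyz":[5.9,1.24,0],"rotation":[0,0,0]},{"xyz":[7.8,1.63,0],"rotation":[0,0,0]},{"xyz":[9.8,2.02,0],"rotation":[0,0,0]},{"xyz":[10.8,2.21,0],"rotation":[0,0,0]},{"xyz":[10.8,2.21,0],"rotation":[0,0,0]},{"xyz":[10.8,2.21,0],"rotation":[0,0,0]}])

```text
t: 6.9
ee_pos: [598.3, -71.4, 192.5]
tool_rot: [-3.141, -0.0, 0.195]
ft_force: [-0.4, -0.1, -2.2]
finger_gap: 0.264
```

```bash
python3 look.py w6
python3 - <<'E'
import cv2
im=cv2.imread("pics/w6.png")
cv2.imwrite("pics/w6z.png",cv2.resize(im[0:300,190:440],None,fx=2,fy=2,interpolation=cv2.INTER_NEAREST))
E
```

```text
6.9 [598.3 -71.4 192.5] [-3.141e+00 -4.000e-04  1.949e-01] [-0.36 -0.1  -2.25] 0.26372512405486603
```

View pics/w6z.png

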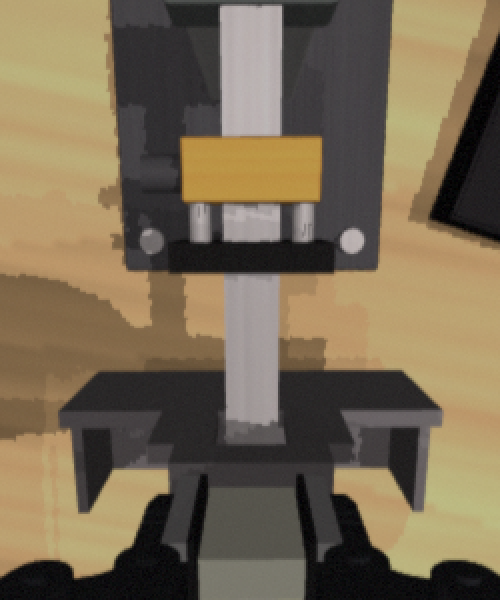

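Run:
```python
from h import *
d=np.load("pics/w6.npy");c=cam("wrist",dict(ee_pos=d[:3],tool_rot=d[3:]))
e=np.array([np.cos(.195),np.sin(.195)])
for z in(160,164): 
    P=onz(c,(315.7,136),z);print(P,"ahead of TCP",(P[:2]-d[:2])@e,"from root",(P[:2]-[738,-44.6])@e)
```

```text
[656.08317652 -60.79205648 160.        ] ahead of TCP 58.70474774396074 from root -83.50178745424996
[656.40540146 -60.72790764 164.        ] ahead of TCP 59.03329567049253 from root -83.17323952771818
```

jog_arm(rows=[{"xyz":[1,0.2,-1.0],"rotation":[0,0,0]},{"xyz":[2.45,0.48,-1.5],"rotation":[0,0,0]},{"xyz":[3.63,0.72,-1.5],"rotation":[0,0,0]},{"xyz":[4.1,0.81,-1.5],"rotation":[0,0,0]},{"xyz":[4.1,0.81,-1.5],"rotation":[0,0,0]},{"xyz":[4.1,0.81,-1.5],"rotation":[0,0,0]}])

```text
t: 7.7
ee_pos: [639.2, -63.3, 177.4]
tool_rot: [-3.141, -0.0, 0.195]
ft_force: [-0.2, -0.6, -2.3]
finger_gap: 0.263
```

jog_arm(rows=[{"xyz":[0.2,0.04,0],"rotation":[0,0,0]},{"xyz":[0.4,0.08,0],"rotation":[0,0,0]},{"xyz":[0.5,0.1,0],"rotation":[0,0,0]},{"xyz":[0.5,0.1,0],"rotation":[0,0,0]}])

```text
t: 8.2
ee_pos: [644.2, -62.3, 177.3]
tool_rot: [-3.141, -0.0, 0.195]
ft_force: [0.9, 0.9, -2.2]
finger_gap: 0.261
```

jog_arm(rows=[{"xyz":[0.1,0.02,0],"rotation":[0,0,0]},{"xyz":[0.2,0.04,0],"rotation":[0,0,0]},{"xyz":[0.2,0.04,0],"rotation":[0,0,0]}])

```text
t: 8.57
ee_pos: [646.0, -62.0, 177.3]
tool_rot: [-3.141, 0.0, 0.195]
ft_force: [-0.8, -0.7, -1.0]
finger_gap: 0.265
```

jog_arm(rows=[{"xyz":[0.1,0.02,0],"rotation":[0,0,0]},{"xyz":[0.2,0.04,0],"rotation":[0,0,0]},{"xyz":[0.2,0.04,0],"rotation":[0,0,0]}])

```text
t: 8.95
ee_pos: [647.4, -61.7, 177.3]
tool_rot: [-3.141, 0.002, 0.195]
ft_force: [-4.6, -0.7, -0.3]
finger_gap: 0.257
```

jog_arm(rows=[{"xyz":[0.1,0.02,0],"rotation":[0,0,0]},{"xyz":[0.2,0.04,0],"rotation":[0,0,0]},{"xyz":[0.2,0.04,0],"rotation":[0,0,0]},{"xyz":[0.2,0.04,0],"rotation":[0,0,0]}])

```text
t: 9.45
ee_pos: [648.2, -61.5, 177.3]
tool_rot: [-3.141, 0.004, 0.195]
ft_force: [-7.3, -1.1, 1.5]
finger_gap: 0.265
```

```bash
python3 look.py w7
python3 - <<'E'
import cv2
im=cv2.imread("pics/w7.png")
cv2.imwrite("pics/w7z.png",cv2.resize(im[0:300,190:440],None,fx=2,fy=2,interpolation=cv2.INTER_NEAREST))
E
```

```text
9.45 [648.2 -61.5 177.3] [-3.1407  0.0043  0.1949] [-7.33 -1.06  1.46] 0.26497549520558705
```

View pics/w7z.png

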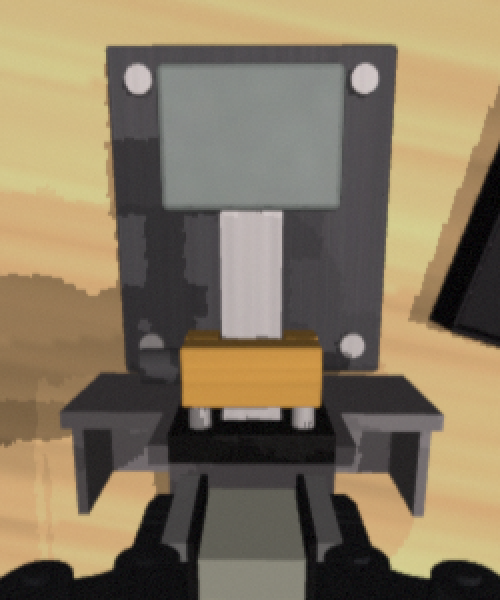

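jog_arm(rows=[{"xyz":[0,0,0],"rotation":[0,0,0]},{"xyz":[0,0,0],"rotation":[0,0,0]},{"xyz":[-0.1,-0.02,-0.05],"rotation":[0,0,0]},{"xyz":[-0.2,-0.04,-0.05],"rotation":[0,0,0]},{"xyz":[-0.3,-0.06,-0.05],"rotation":[0,0,0]},{"xyz":[-0.3,-0.06,-0.05],"rotation":[0,0,0]}])

```text
t: 10.25
ee_pos: [645.8, -62.0, 177.0]
tool_rot: [-3.141, 0.003, 0.195]
ft_force: [-1.6, 0.3, -0.8]
finger_gap: 0.262
```

jog_arm(rows=[{"xyz":[0,0,0],"rotation":[0,0,0]},{"xyz":[0,0,0],"rotation":[0,0,0]},{"xyz":[0,0,0],"rotation":[0,0,0]},{"xyz":[0,0,0],"rotation":[0,0,0]},{"xyz":[0,0,3],"rotation":[0,0,0]},{"xyz":[0,0,7],"rotation":[0,0,0]}], claw=1)

```text
t: 11.0
ee_pos: [645.3, -62.0, 246.7]
tool_rot: [-3.141, 0.005, 0.195]
ft_force: [1.3, 0.2, 0.1]
finger_gap: 0.995
```

```bash
python3 look.py w8
python3 - <<'E'
import cv2
im=cv2.imread("pics/w8.png")
cv2.imwrite("pics/w8z.png",cv2.resize(im[0:300,190:440],None,fx=2,fy=2,interpolation=cv2.INTER_NEAREST))
E
```

```text
11.0 [645.3 -62.  246.7] [-3.1405  0.0054  0.1949] [1.25 0.2  0.08] 0.9949110652898365
```

View pics/w8z.png

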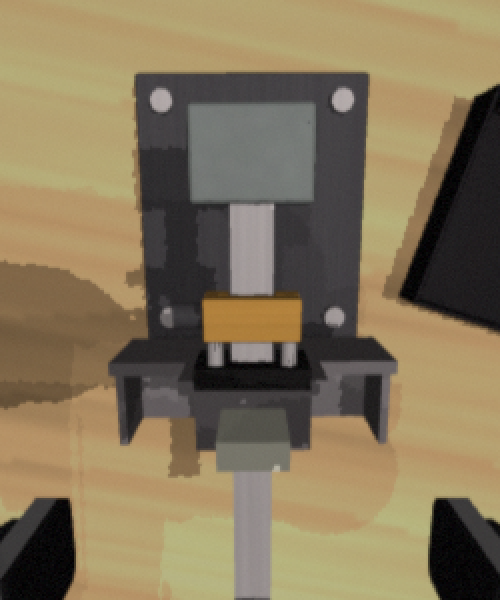

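jog_arm(rows=[{"xyz":[-0.6,6,-0.5],"rotation":[0,-0.003,-0.05]},{"xyz":[-1.1,12,-0.5],"rotation":[0,-0.003,-0.1]},{"xyz":[-1.6,18,-0.5],"rotation":[0,-0.003,-0.14]},{"xyz":[-2,24,-0.5],"rotation":[0,-0.003,-0.18]},{"xyz":[-2.5,30,-0.5],"rotation":[0,-0.003,-0.23]},{"xyz":[-3,36,-0.5],"rotation":[0,-0.003,-0.28]},{"xyz":[-3.2,38.4,-0.5],"rotation":[0,-0.003,-0.28]},{"xyz":[-3.2,38.4,-0.5],"rotation":[0,-0.003,-0.28]},{"xyz":[-3.2,38.4,-0.5],"rotation":[0,-0.003,-0.28]}])

```text
t: 12.18
ee_pos: [615.8, 320.0, 249.4]
tool_rot: [3.138, -0.009, -0.086]
ft_force: [1.3, -0.1, -0.4]
finger_gap: 0.997
```

```bash
python3 look.py w9
python3 - <<'E'
import cv2
im=cv2.imread("pics/w9.png")
cv2.imwrite("pics/w9z.png",cv2.resize(im[130:230,240:390],None,fx=5,fy=5,interpolation=cv2.INTER_NEAREST))
E
```

```text
12.175 [615.8 320.  249.4] [ 3.1384 -0.0086 -0.0856] [ 1.35 -0.05 -0.42] 0.9974042128335475
```

View pics/w9z.png

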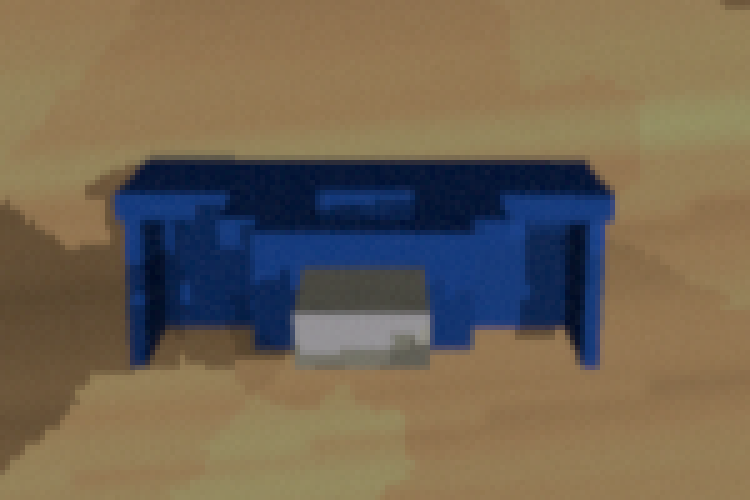

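Run:
```python
from h import *
d=np.load("pics/w9.npy");c=cam("wrist",dict(ee_pos=d[:3],tool_rot=d[3:]))
P=onz(c,(312.4,197.8),130);print(P,P-d[:3])
```

```text
[615.37899525 322.00104779 130.        ] [  -0.41866594    1.95740391 -119.44392063]
```

jog_arm(rows=[{"xyz":[-0.05,0.2,-6],"rotation":[0.003,0.007,0]},{"xyz":[-0.05,0.2,-11],"rotation":[0.003,0.007,0]},{"xyz":[-0.05,0.2,-14.4],"rotation":[0.003,0.007,0]},{"xyz":[-0.05,0.2,-14.4],"rotation":[0.003,0.007,0]},{"xyz":[-0.05,0.2,-14.4],"rotation":[0.003,0.007,0]},{"xyz":[-0.05,0.2,-14.4],"rotation":[0.003,0.007,0]}])

```text
t: 12.98
ee_pos: [616.6, 322.1, 108.4]
tool_rot: [-3.139, -0.005, -0.087]
ft_force: [0.4, 0.3, 0.2]
finger_gap: 1.003
```

```bash
python3 look.py w10
```

```text
12.975 [616.6 322.1 108.4] [-3.1395 -0.0049 -0.0866] [0.4  0.31 0.21] 1.0030887436236224
```

View pics/w10.png

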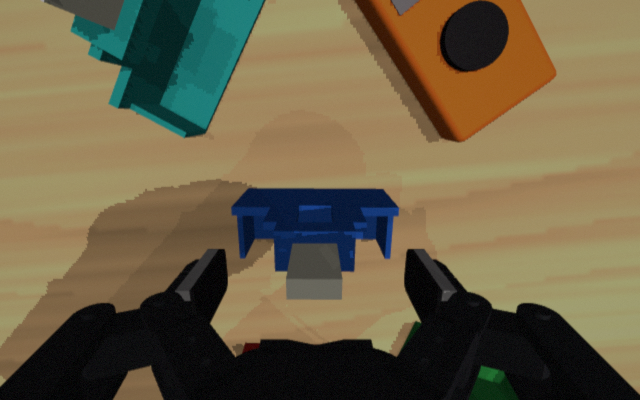

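jog_arm(rows=[{"xyz":[0,0,-0.2],"rotation":[-0.002,0.004,0]},{"xyz":[0,0,-0.2],"rotation":[-0.002,0.004,0]},{"xyz":[0,0,-0.2],"rotation":[-0.002,0.004,0]},{"xyz":[0,0,-0.2],"rotation":[-0.002,0.004,0]},{"xyz":[0,0,-0.2],"rotation":[-0.002,0.004,0]},{"xyz":[0,0,-0.2],"rotation":[-0.002,0.004,0]}], claw=0, squeeze=80)

```text
t: 13.78
ee_pos: [616.4, 322.2, 106.0]
tool_rot: [3.141, -0.001, -0.086]
ft_force: [-0.4, 0.2, 0.8]
finger_gap: 0.27
```

jog_arm(rows=[{"xyz":[0,0,3],"rotation":[0,0,0]},{"xyz":[-1,-1,7],"rotation":[0,0,0]},{"xyz":[-3,-5,8.6],"rotation":[0,0,0.04]},{"xyz":[-5,-11,8.6],"rotation":[0,0,0.08]},{"xyz":[-7,-16.5,8.6],"rotation":[0,0,0.12]},{"xyz":[-9,-22,8.6],"rotation":[0,0,0.16]},{"xyz":[-11,-27.5,8.6],"rotation":[0,0,0.2]},{"xyz":[-13,-33,8.6],"rotation":[0,0,0.24]},{"xyz":[-13.5,-38.5,8.6],"rotation":[0,0,0.281]},{"xyz":[-12.6,-41.5,8.6],"rotation":[0,0,0.281]},{"xyz":[-12.6,-41.5,8.6],"rotation":[0,0,0.281]},{"xyz":[-12.6,-41.5,8.6],"rotation":[0,0,0.281]},{"xyz":[-12.6,-41.5,8.6],"rotation":[0,0,0.281]}])

```text
t: 15.4
ee_pos: [490.2, -92.1, 191.9]
tool_rot: [3.141, -0.0, 0.196]
ft_force: [-0.5, 0.5, -1.2]
finger_gap: 0.26
```

```bash
python3 look.py w11;python3 bar.py w11 50,80,110
python3 - <<'E'
import cv2
im=cv2.imread("pics/w11.png")
cv2.imwrite("pics/w11z.png",cv2.resize(im[0:300,190:440],None,fx=2,fy=2,interpolation=cv2.INTER_NEAREST))
E
```

```text
15.4 [490.2 -92.1 191.9] [ 3.1415e+00 -3.0000e-04  1.9570e-01] [-0.51  0.5  -1.19] 0.25975025652314365
50 301.7 332.2 316.96 [591.5 -73.5 150. ] tool x,y(left+) 102.92499994750779 -1.4563435593598837 width 16.3
80 302.4 331.5 316.96 [576.8 -76.4 150. ] tool x,y(left+) 87.99770984699332 -1.4717423458668657 width 15.9
110 302.8 331.2 317.0 [561.4 -79.5 150. ] tool x,y(left+) 72.2660801172661 -1.511231063818839 width 16.0
```

View pics/w11z.png

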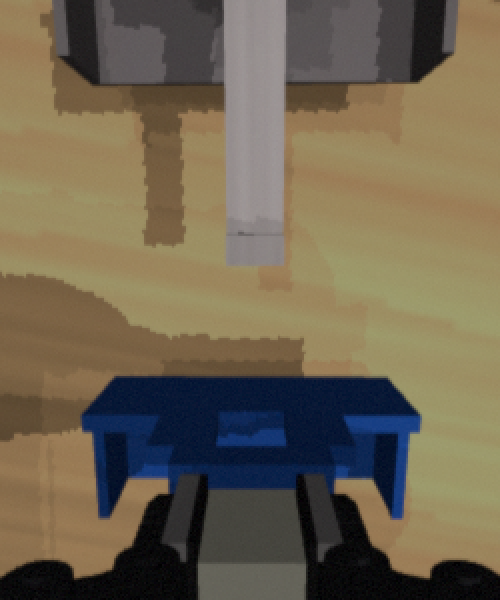

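jog_arm(rows=[{"xyz":[0,-0.07,0],"rotation":[0,0,0]},{"xyz":[2,0.33,0],"rotation":[0,0,0]},{"xyz":[4,0.72,0],"rotation":[0,0,0]},{"xyz":[6,1.12,0],"rotation":[0,0,0]},{"xyz":[8,1.51,0],"rotation":[0,0,0]},{"xyz":[10,1.91,0],"rotation":[0,0,0]},{"xyz":[11,2.1,0],"rotation":[0,0,0]},{"xyz":[11,2.1,0],"rotation":[0,0,0]},{"xyz":[11,2.1,-0.7],"rotation":[0,0,0]},{"xyz":[11,2.1,-1.5],"rotation":[0,0,0]},{"xyz":[11,2.1,-1.5],"rotation":[0,0,0]},{"xyz":[11,2.1,-1.5],"rotation":[0,0,0]}])

```text
t: 16.95
ee_pos: [600.1, -71.1, 176.9]
tool_rot: [3.141, -0.0, 0.196]
ft_force: [-0.7, -0.5, -1.8]
finger_gap: 0.262
```

```bash
python3 look.py w12
python3 - <<'E'
import cv2
im=cv2.imread("pics/w12.png")
cv2.imwrite("pics/w12z.png",cv2.resize(im[0:300,190:440],None,fx=2,fy=2,interpolation=cv2.INTER_NEAREST))
E
```

```text
16.95 [600.1 -71.1 176.9] [ 3.1414e+00 -2.0000e-04  1.9580e-01] [-0.7  -0.5  -1.79] 0.26234056438331327
```

View pics/w12z.png

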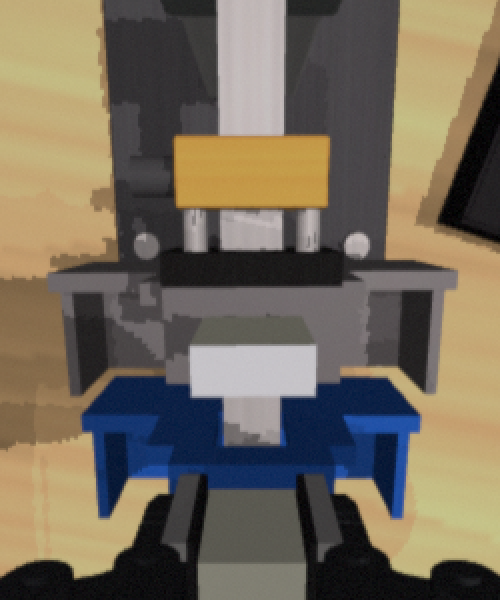

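jog_arm(rows=[{"xyz":[1,0.2,0],"rotation":[0,0,0]},{"xyz":[1.8,0.36,0],"rotation":[0,0,0]},{"xyz":[2.0,0.4,0],"rotation":[0,0,0]},{"xyz":[2.0,0.4,0],"rotation":[0,0,0]},{"xyz":[2.0,0.4,0],"rotation":[0,0,0]}])

```text
t: 17.62
ee_pos: [620.0, -67.1, 176.9]
tool_rot: [3.142, -0.0, 0.196]
ft_force: [-1.1, 0.3, -1.1]
finger_gap: 0.26
```

jog_arm(rows=[{"xyz":[0.1,0.02,0],"rotation":[0,0,0]},{"xyz":[0.2,0.04,0],"rotation":[0,0,0]},{"xyz":[0.25,0.05,0],"rotation":[0,0,0]},{"xyz":[0.25,0.05,0],"rotation":[0,0,0]}])

```text
t: 18.12
ee_pos: [622.0, -66.7, 177.0]
tool_rot: [3.141, 0.001, 0.196]
ft_force: [-3.6, -0.8, 0.5]
finger_gap: 0.268
```

jog_arm(rows=[{"xyz":[0.1,0.02,0],"rotation":[0,0,0]},{"xyz":[0.2,0.04,0],"rotation":[0,0,0]},{"xyz":[0.2,0.04,0],"rotation":[0,0,0]},{"xyz":[0.2,0.04,0],"rotation":[0,0,0]}])

```text
t: 18.62
ee_pos: [623.2, -66.6, 176.9]
tool_rot: [3.141, 0.003, 0.196]
ft_force: [-5.3, -0.3, 0.8]
finger_gap: 0.265
```

jog_arm(rows=[{"xyz":[0.1,0.02,0],"rotation":[0,0,0]},{"xyz":[0.2,0.04,0],"rotation":[0,0,0]},{"xyz":[0.25,0.05,0],"rotation":[0,0,0]},{"xyz":[0.25,0.05,0],"rotation":[0,0,0]},{"xyz":[0.25,0.05,0],"rotation":[0,0,0]}])

```text
t: 19.25
ee_pos: [624.0, -66.5, 176.9]
tool_rot: [3.141, 0.007, 0.196]
ft_force: [-8.5, -0.1, 3.3]
finger_gap: 0.265
```

```bash
python3 look.py w13
python3 - <<'E'
import cv2
im=cv2.imread("pics/w13.png")
cv2.imwrite("pics/w13z.png",cv2.resize(im[0:300,190:440],None,fx=2,fy=2,interpolation=cv2.INTER_NEAREST))
E
```

```text
19.25 [624.  -66.5 176.9] [3.1415 0.0067 0.1957] [-8.51 -0.05  3.35] 0.26500133124562303
```

View pics/w13z.png

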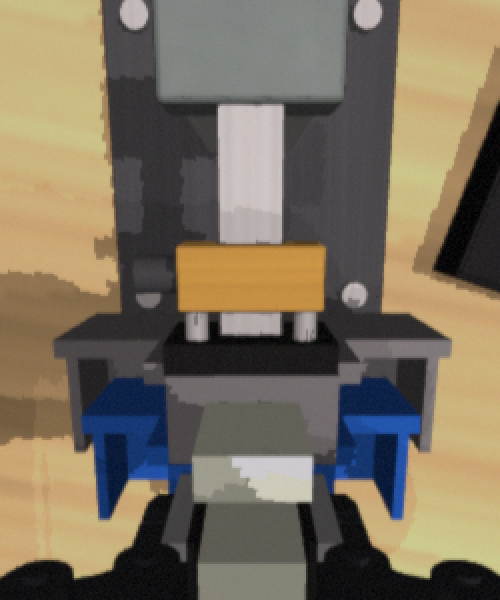

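jog_arm(rows=[{"xyz":[0,0,0],"rotation":[0,0,0]},{"xyz":[0,0,0],"rotation":[0,0,0]},{"xyz":[-0.1,-0.02,-0.02],"rotation":[0,0,0]},{"xyz":[-0.2,-0.04,-0.04],"rotation":[0,-0.003,0]},{"xyz":[-0.3,-0.06,-0.05],"rotation":[0,-0.006,0]},{"xyz":[-0.3,-0.06,-0.05],"rotation":[0,-0.006,0]}])

```text
t: 20.05
ee_pos: [621.3, -67.0, 176.4]
tool_rot: [3.14, -0.0, 0.196]
ft_force: [0.2, -0.0, -1.6]
finger_gap: 0.267
```

jog_arm(rows=[{"xyz":[0,0,0],"rotation":[0,0,0]},{"xyz":[0,0,0],"rotation":[0,0,0]},{"xyz":[0,0,0],"rotation":[0,0,0]},{"xyz":[0,0,0],"rotation":[0,0,0]},{"xyz":[0,0,3],"rotation":[0,0,0]},{"xyz":[0,0,7],"rotation":[0,0,0]},{"xyz":[0,0,7],"rotation":[0,0,0]}], claw=1)

```text
t: 20.92
ee_pos: [623.0, -67.3, 250.6]
tool_rot: [3.138, -0.008, 0.196]
ft_force: [-0.2, 0.1, -0.0]
finger_gap: 1.001
```

```bash
python3 look.py w14
python3 - <<'E'
import cv2
im=cv2.imread("pics/w14.png")
cv2.imwrite("pics/w14z.png",cv2.resize(im[0:300,190:440],None,fx=2,fy=2,interpolation=cv2.INTER_NEAREST))
E
```

```text
20.925 [623.  -67.3 250.6] [ 3.1384 -0.0077  0.1958] [-0.22  0.13 -0.03] 1.001468133731197
```

View pics/w14z.png

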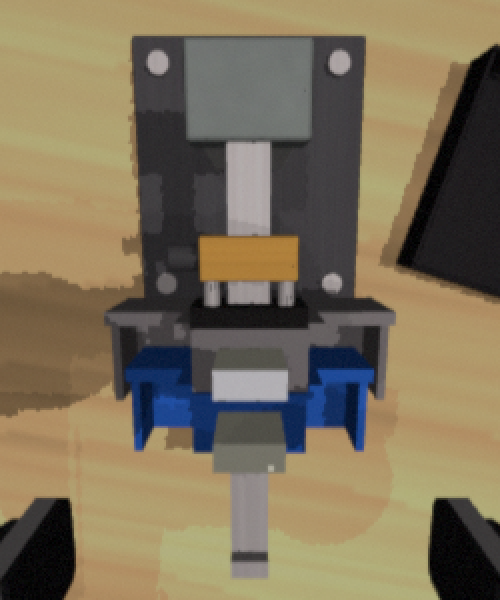

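jog_arm(rows=[{"xyz":[-2,5.5,0],"rotation":[0,0,-0.05]},{"xyz":[-4,11,0],"rotation":[0,0,-0.1]},{"xyz":[-6,16.5,0],"rotation":[0,0,-0.14]},{"xyz":[-8,22,0],"rotation":[0,0,-0.18]},{"xyz":[-10.5,27.5,-0.5],"rotation":[0,0,-0.22]},{"xyz":[-13,33,-1],"rotation":[0,0,-0.256]},{"xyz":[-15,38.5,-1],"rotation":[0,0,-0.256]},{"xyz":[-16.3,42.4,-1],"rotation":[0.003,0.003,-0.256]},{"xyz":[-16.3,42.4,-1],"rotation":[0.003,0.003,-0.256]},{"xyz":[-16.3,42.4,-1],"rotation":[0.003,0.003,-0.256]}])

```text
t: 22.22
ee_pos: [458.8, 356.6, 237.3]
tool_rot: [-3.142, -0.0, -0.06]
ft_force: [0.5, 0.4, 0.3]
finger_gap: 1.001
```

```bash
python3 look.py w15
python3 - <<'E'
import cv2
im=cv2.imread("pics/w15.png")
cv2.imwrite("pics/w15z.png",cv2.resize(im[130:230,240:390],None,fx=5,fy=5,interpolation=cv2.INTER_NEAREST))
E
```

```text
22.225 [458.8 356.6 237.3] [-3.1415e+00 -3.0000e-04 -6.0100e-02] [0.47 0.45 0.34] 1.0009272797444821
```

View pics/w15z.png

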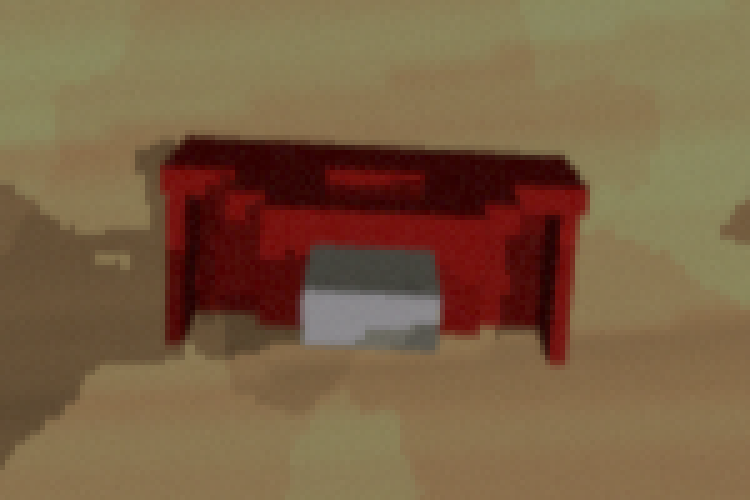

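Run:
```python
from h import *
d=np.load("pics/w15.npy");c=cam("wrist",dict(ee_pos=d[:3],tool_rot=d[3:]))
P=onz(c,(314.1,193.8),120);print(P,P-d[:3])
a=onz(c,(240+187/5,130+137/5),0);b=onz(c,(240+570/5,130+158/5),0);print(np.arctan2(-(a-b)[0],(a-b)[1]))
```

```text
[461.51521681 357.24759906 120.        ] [   2.6934728     0.61390501 -117.27990412]
-0.1153277179808243
```

jog_arm(rows=[{"xyz":[0.25,0.06,-6],"rotation":[0,0,-0.055]},{"xyz":[0.25,0.06,-11],"rotation":[0,0,-0.055]},{"xyz":[0.25,0.06,-14.2],"rotation":[0,0,-0.055]},{"xyz":[0.25,0.06,-14.2],"rotation":[0,0,-0.055]},{"xyz":[0.25,0.06,-14.2],"rotation":[0,0,-0.055]},{"xyz":[0.25,0.06,-14.2],"rotation":[0,0,-0.055]}])

```text
t: 23.02
ee_pos: [462.6, 357.6, 97.7]
tool_rot: [-3.138, -0.003, -0.116]
ft_force: [0.0, -0.2, -0.3]
finger_gap: 1.0
```

```bash
python3 look.py w16
```

```text
23.025 [462.6 357.6  97.7] [-3.138e+00 -2.900e-03 -1.160e-01] [ 0.01 -0.24 -0.25] 1.0003912869087188
```

View pics/w16.png

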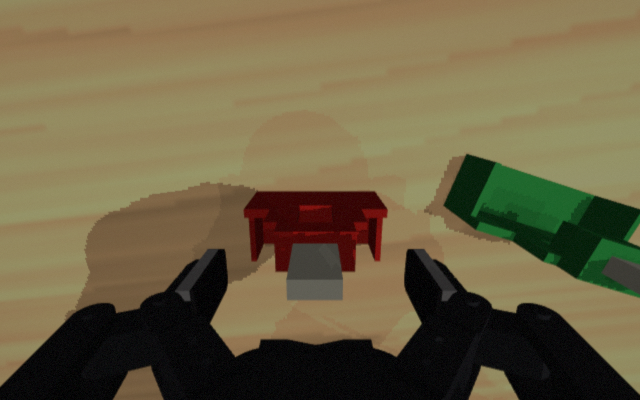

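jog_arm(rows=[{"xyz":[0,0,-0.15],"rotation":[-0.003,0.002,0]},{"xyz":[0,0,-0.15],"rotation":[-0.003,0.002,0]},{"xyz":[0,0,-0.15],"rotation":[-0.003,0.002,0]},{"xyz":[0,0,-0.15],"rotation":[-0.003,0.002,0]},{"xyz":[0,0,-0.15],"rotation":[-0.003,0.002,0]},{"xyz":[0,0,-0.15],"rotation":[-0.003,0.002,0]}], claw=0, squeeze=80)

```text
t: 23.82
ee_pos: [462.5, 357.8, 96.1]
tool_rot: [-3.141, -0.001, -0.116]
ft_force: [0.2, 0.3, 1.0]
finger_gap: 0.267
```

jog_arm(rows=[{"xyz":[0,0,3],"rotation":[0,0,0]},{"xyz":[0,0,8],"rotation":[0,0,0]},{"xyz":[0,0,13.5],"rotation":[0,0,0]},{"xyz":[0,-4,15.4],"rotation":[0,0,0.04]},{"xyz":[0,-10,15.4],"rotation":[0,0,0.08]},{"xyz":[0,-16,15.4],"rotation":[0,0,0.13]},{"xyz":[0,-22,15.4],"rotation":[0,0,0.18]},{"xyz":[0.5,-28,15.4],"rotation":[0,0,0.23]},{"xyz":[1,-34,14],"rotation":[0,0,0.28]},{"xyz":[2,-40,12],"rotation":[0,0,0.312]},{"xyz":[2.8,-45.1,9.6],"rotation":[0,0,0.312]},{"xyz":[2.8,-45.1,9.6],"rotation":[0,0,0.312]},{"xyz":[2.8,-45.1,9.6],"rotation":[0,0,0.312]},{"xyz":[2.8,-45.1,9.6],"rotation":[0,0,0.312]}])

```text
t: 25.58
ee_pos: [490.8, -92.3, 192.6]
tool_rot: [-3.141, -0.002, 0.198]
ft_force: [0.2, 0.5, -1.3]
finger_gap: 0.265
```

```bash
python3 look.py w17;python3 bar.py w17 50,80,110
python3 - <<'E'
import cv2
im=cv2.imread("pics/w17.png")
cv2.imwrite("pics/w17z.png",cv2.resize(im[0:300,190:440],None,fx=2,fy=2,interpolation=cv2.INTER_NEAREST))
E
```

```text
25.575 [490.8 -92.3 192.6] [-3.1409e+00 -2.2000e-03  1.9750e-01] [ 0.17  0.54 -1.3 ] 0.26545259683920586
50 -inf 593.1 -inf [nan nan nan] tool x,y(left+) nan nan width nan
80 302.0 331.7 316.85 [577.5 -76.3 150. ] tool x,y(left+) 88.15538120488367 -1.3852866813625198 width 16.3
110 302.5 330.6 316.58 [562.  -79.3 150. ] tool x,y(left+) 72.34220922649799 -1.2498793920970739 width 15.8bar.py:15: RuntimeWarning: divide by zero encountered in scalar divide
  L=270+a+(t-m[a])/(m[a+1]-m[a]);Rr=270+b-1+(t-m[b-1])/(m[b]-m[b-1])
```

View pics/w17z.png

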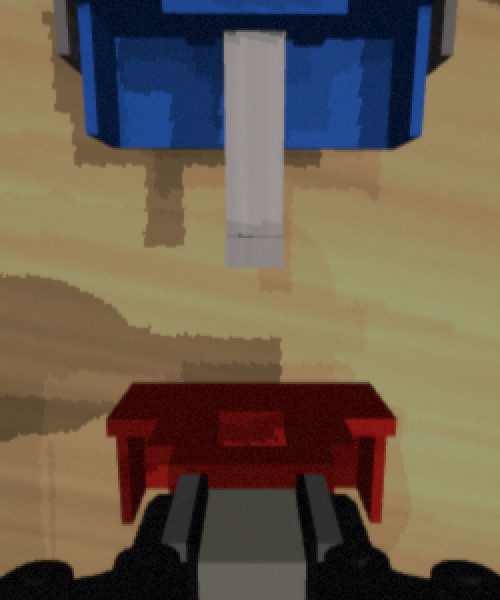

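jog_arm(rows=[{"xyz":[0,-0.05,0],"rotation":[0,0,-0.002]},{"xyz":[2,0.34,0],"rotation":[0,0,-0.002]},{"xyz":[4,0.74,0],"rotation":[0,0,-0.002]},{"xyz":[6,1.13,0],"rotation":[0,0,-0.002]},{"xyz":[8,1.53,0],"rotation":[0,0,-0.002]},{"xyz":[8.6,1.65,0],"rotation":[0,0,-0.002]},{"xyz":[8.6,1.65,0],"rotation":[0,0,-0.002]},{"xyz":[8.6,1.65,-0.7],"rotation":[0,0,-0.002]},{"xyz":[8.6,1.65,-1.57],"rotation":[0,0,-0.002]},{"xyz":[8.6,1.65,-1.57],"rotation":[0,0,-0.002]},{"xyz":[8.6,1.65,-1.57],"rotation":[0,0,-0.002]}])

```text
t: 27.0
ee_pos: [576.5, -75.7, 176.8]
tool_rot: [-3.141, -0.002, 0.196]
ft_force: [-0.3, -0.0, -0.7]
finger_gap: 0.261
```

```bash
python3 look.py w18
python3 - <<'E'
import cv2
im=cv2.imread("pics/w18.png")
cv2.imwrite("pics/w18z.png",cv2.resize(im[0:300,190:440],None,fx=2,fy=2,interpolation=cv2.INTER_NEAREST))
E
```

```text
27.0 [576.5 -75.7 176.8] [-3.1408e+00 -1.9000e-03  1.9570e-01] [-0.26 -0.04 -0.69] 0.26082213472459403
```

View pics/w18z.png

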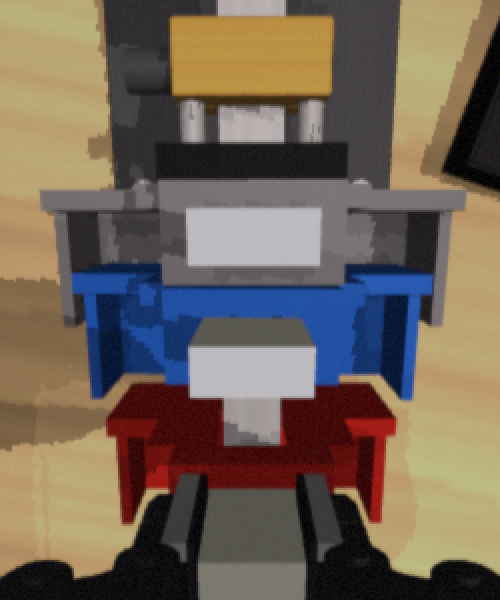

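jog_arm(rows=[{"xyz":[1,0.2,0],"rotation":[0,0,0]},{"xyz":[1.7,0.34,0],"rotation":[0,0,0]},{"xyz":[1.9,0.38,0],"rotation":[0,0,0]},{"xyz":[1.95,0.39,0],"rotation":[0,0,0]},{"xyz":[1.95,0.39,0],"rotation":[0,0,0]}])

```text
t: 27.68
ee_pos: [596.1, -71.8, 176.9]
tool_rot: [-3.141, -0.002, 0.196]
ft_force: [-0.1, 0.3, -1.6]
finger_gap: 0.269
```

jog_arm(rows=[{"xyz":[0.1,0.02,0],"rotation":[0,0,0]},{"xyz":[0.2,0.04,0],"rotation":[0,0,0]},{"xyz":[0.2,0.04,0],"rotation":[0,0,0]},{"xyz":[0.2,0.04,0],"rotation":[0,0,0]}])

```text
t: 28.18
ee_pos: [597.9, -71.6, 176.9]
tool_rot: [-3.141, -0.002, 0.196]
ft_force: [-1.7, 0.4, -0.8]
finger_gap: 0.265
```

jog_arm(rows=[{"xyz":[0.1,0.02,0],"rotation":[0,0,0]},{"xyz":[0.2,0.04,0],"rotation":[0,0,0]},{"xyz":[0.25,0.05,0],"rotation":[0,0,0]},{"xyz":[0.25,0.05,0],"rotation":[0,0,0]}])

```text
t: 28.68
ee_pos: [599.0, -71.4, 176.9]
tool_rot: [-3.141, 0.001, 0.196]
ft_force: [-5.8, -0.9, 3.2]
finger_gap: 0.262
```

jog_arm(rows=[{"xyz":[0.1,0.02,0],"rotation":[0,0,0]},{"xyz":[0.2,0.04,0],"rotation":[0,0,0]},{"xyz":[0.25,0.05,0],"rotation":[0,0,0]},{"xyz":[0.25,0.05,0],"rotation":[0,0,0]},{"xyz":[0.25,0.05,0],"rotation":[0,0,0]}])

```text
t: 29.3
ee_pos: [599.6, -71.3, 177.0]
tool_rot: [-3.141, 0.006, 0.196]
ft_force: [-7.8, -0.0, 3.9]
finger_gap: 0.262
```

jog_arm(rows=[{"xyz":[0.1,0.02,0.02],"rotation":[0,0,0]},{"xyz":[0.2,0.04,0.03],"rotation":[0,0,0]},{"xyz":[0.2,0.04,0.03],"rotation":[0,0,0]},{"xyz":[0.2,0.04,0.03],"rotation":[0,0,0]},{"xyz":[0.2,0.04,0.03],"rotation":[0,0,0]}])

```text
t: 29.92
ee_pos: [600.0, -71.2, 177.0]
tool_rot: [-3.141, 0.009, 0.195]
ft_force: [-7.5, -0.6, 2.2]
finger_gap: 0.263
```

```bash
python3 look.py w19
python3 - <<'E'
import cv2
im=cv2.imread("pics/w19.png")
cv2.imwrite("pics/w19z.png",cv2.resize(im[0:300,190:440],None,fx=2,fy=2,interpolation=cv2.INTER_NEAREST))
E
```

```text
29.925 [600.  -71.2 177. ] [-3.1406  0.0095  0.1954] [-7.45 -0.61  2.16] 0.26336247368357574
```

View pics/w19z.png

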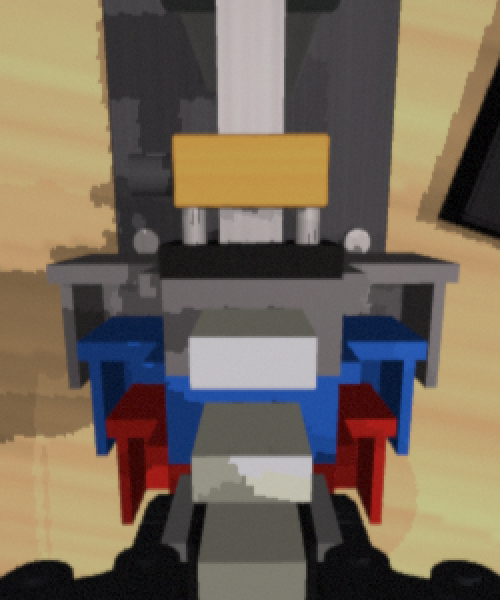

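jog_arm(rows=[{"xyz":[0.1,0.02,0.02],"rotation":[0,-0.003,0]},{"xyz":[0.2,0.04,0.02],"rotation":[0,-0.003,0]},{"xyz":[0.25,0.05,0.02],"rotation":[0,-0.003,0]},{"xyz":[0.25,0.05,0.02],"rotation":[0,-0.003,0]},{"xyz":[0.25,0.05,0.02],"rotation":[0,-0.003,0]}])

```text
t: 30.6
ee_pos: [600.3, -71.2, 177.0]
tool_rot: [-3.141, 0.012, 0.195]
ft_force: [-8.9, -1.3, 3.5]
finger_gap: 0.266
```

jog_arm(rows=[{"xyz":[0.1,0.02,0],"rotation":[0,0,0]},{"xyz":[0.15,0.03,0],"rotation":[0,0,0]},{"xyz":[0.15,0.03,0],"rotation":[0,0,0]},{"xyz":[0.15,0.03,0],"rotation":[0,0,0]}])

```text
t: 31.1
ee_pos: [600.3, -71.2, 177.0]
tool_rot: [-3.141, 0.015, 0.195]
ft_force: [-8.0, -1.3, 2.4]
finger_gap: 0.263
```

jog_arm(rows=[{"xyz":[-0.1,-0.02,-0.02],"rotation":[0,-0.004,0]},{"xyz":[-0.2,-0.04,-0.04],"rotation":[0,-0.008,0]},{"xyz":[-0.25,-0.05,-0.05],"rotation":[0,-0.01,0]},{"xyz":[-0.25,-0.05,-0.05],"rotation":[0,-0.01,0]}])

```text
t: 31.6
ee_pos: [598.0, -71.6, 176.6]
tool_rot: [3.14, 0.004, 0.195]
ft_force: [0.1, 0.3, -1.9]
finger_gap: 0.263
```

jog_arm(rows=[{"xyz":[0,0,0],"rotation":[0,0,0]},{"xyz":[0,0,0],"rotation":[0,0,0]},{"xyz":[0,0,0],"rotation":[0,0,0]},{"xyz":[0,0,0],"rotation":[0,0,0]},{"xyz":[0,0,3],"rotation":[0,0,0]},{"xyz":[0,0,7],"rotation":[0,0,0]},{"xyz":[0,0,7],"rotation":[0,0,0]},{"xyz":[0,0,7],"rotation":[0,0,0]}], claw=1)

```text
t: 32.6
ee_pos: [597.9, -71.5, 246.2]
tool_rot: [3.141, 0.005, 0.195]
ft_force: [0.2, -0.7, -0.7]
finger_gap: 1.002
```

```bash
python3 look.py w20
python3 - <<'E'
import cv2
from h import *
im=cv2.imread("pics/w20.png")
a=cv2.resize(im[0:300,190:440],None,fx=2,fy=2,interpolation=cv2.INTER_NEAREST)
cv2.imwrite("pics/w20z.png",a)
s=arm.get_image("scene");cv2.imwrite("pics/scene9.png",s)
cv2.imwrite("pics/scene9z.png",cv2.resize(s[90:270,190:370],None,fx=3.3,fy=3.3,interpolation=cv2.INTER_CUBIC))
E
```

```text
32.6 [597.9 -71.5 246.2] [3.1409 0.0047 0.1951] [ 0.2  -0.65 -0.67] 1.0015379001379279
```

View pics/w20z.png

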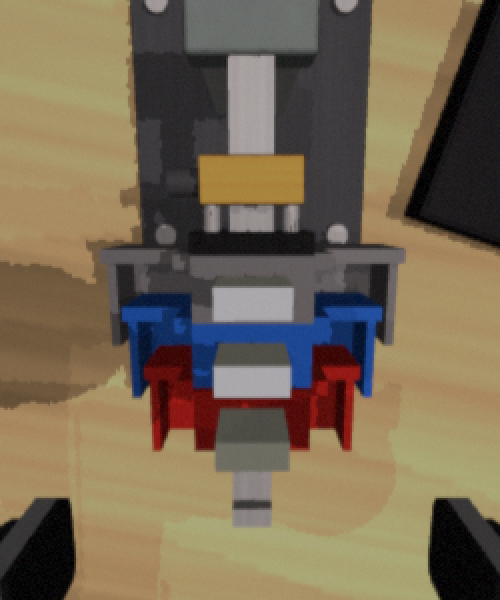

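View pics/scene9.png

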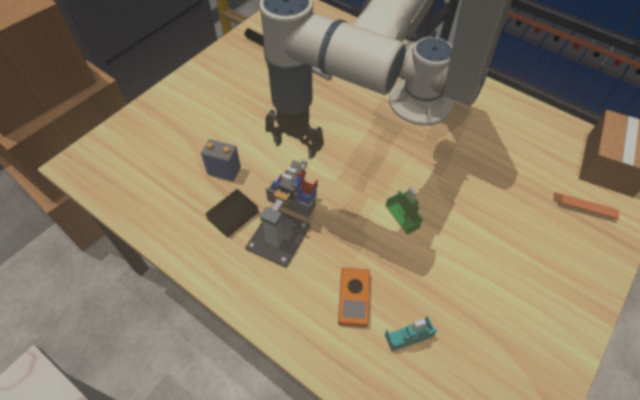

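Run:
```python
from h import *
d=np.load("pics/w20.npy");c=cam("wrist",dict(ee_pos=d[:3],tool_rot=d[3:]))
P=[onz(c,(190+252.5/2,r/2),200) for r in(321,398,470)]
print(P,[np.linalg.norm(P[i]-P[i+1]) for i in(0,1)])
print([((p[:2]-[738,-44.6])@[.981,.194])+5 for p in P])
```

```text
[array([640.15535058, -64.25663546, 200.        ]), array([616.42821459, -68.95768888, 200.        ]), array([592.53724026, -73.69120357, 200.        ])] [np.float64(24.18836260289041), np.float64(24.35538576321973)]
[np.float64(-94.79898836349763), np.float64(-118.98731313033834), np.float64(-143.3426607962465)]
```

Spacings come out at 24.2 and 24.4 mm, all three shrouds are centred and level, and the gripper is clear. I'm handing in.

```bash
python3 -c "
from workcell import arm
print(arm.sign_off())"
```

```text
the job is handed in; nothing more can be done
None
```

The large, medium and small shrouds were hung in that order, open sides toward the hook's tip. Each was pushed against the buffer with about 7.4, 8.5 and 8–9 N at the wrist, then backed off and let go. I handed in at 32.7 s of the 72 s allowed; sign-off gave no verdict.

**Last checks (wrist and scene pictures):**
- The shrouds looked level, centred on the bar and nested.
- The origins measured 24.2 mm apart (large to medium) and 24.4 mm apart (medium to small).
- The large one was about 95 mm in front of bar_root.
- The gripper was open about 70 mm above its release height, with near-zero force. The cell, meter, tray and look-alikes looked unmoved.

**Not directly checked:** the buffer force itself. On the third push, friction on the bar made it lower than the wrist reading. Early in that push, from how far the pad had moved in the picture, I put it at about 5.5 N while the wrist read 7.5 N. I then pushed a little further and did not measure it again. The seat heights on the bar also come only from tool height and pictures.

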